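# Turn over the settled bottle of liquid shoe polish and stand it on its mat

## Task

The closed bottle of liquid shoe polish has been left lying down and its pigment has settled. Turn it upside down, cap pointing down, and hold it so for about a second, then stand it upright, cap up, with its whole base on the round cork mat and let go. Set it down gently, never dropping it or letting it topple, and leave the mug, the brush and the polish tin on the worktop where they are.

Things in the scene. Friction and masses are not known exactly. Their poses are not given: they have to be found in the camera images.
- bottle: Closed bottle, about 0.2 kg: rigid black body 96 mm long (own x) by 50 wide (y) by 44 thick (z), yellow label band; then a 36 mm wide neck 6 mm long and a red cap, 32 mm wide, 22 long. Own x: base to cap. Starts lying on a broad side, z up, cap to +y give or take 42 degrees. Origin: mid-length of the body, on the side it lies on. Lies steadily, stands steadily on its flat base.
- bottle_mid (a point): Centre of the bottle's 96 x 50 x 44 mm body and near its centre of mass; 22 mm above the worktop while it lies, 48 mm above whatever it stands on. Same axes as the bottle. A good place to grip, across the 50 mm width.
- bottle_base (a point): Centre of the bottle's flat base, 48 mm from bottle_mid along own -x.
- bottle_cap (a point): Centre of the flat top of the red cap, 76 mm from bottle_mid along own +x.
- mat: Round cork mat, 150 mm in diameter, 4 mm thick, fixed to the worktop. Origin: centre of its underside, at worktop height; its top is 4 mm above that. It and the bottle may be either way round, left or right.
- mug: Bystander: open red ceramic mug, 95 mm high, 82 mm across the rim, handle to own +y; stands loose towards the far edge. Origin: centre of its underside.
- brush: Bystander: shoe brush lying bristles down, wooden block on grey bristles, 160 x 52 x 47 mm high, long way along own x. Loose, towards the far edge. Origin: centre of its underside.
- tin: Bystander: flat round polish tin, 76 mm in diameter, 26 mm high, black lid with a red disc. Loose, towards the far edge. Origin: centre of its underside.
- unit_drawer0_handle (a point): Knob of the half-open top drawer of the pine drawer unit on the far left. The unit is 240 mm high and fixed at y above 0.62; the drawer, holding two tins and a dauber, juts out to this knob. Not part of the job; keep clear of it.

How it is judged (in metres and radians):
On the way:
1. the bottle is held upside down, cap within about 40 degrees of straight down (angle between bottle's own x axis and vertical above 2.44 rad), for 0.8 s.
At the end, for the whole second after the job is handed in: The bottle stands upright (within about 6 degrees), cap up, its base resting on the cork mat with the base's centre within 47 mm of the mat's centre (the whole base on the mat), at rest and let go (angle between bottle's own x axis and vertical below 0.1 rad and horizontal distance between bottle_base and mat below 0.047 m and z of bottle_base in the frame of mat between 0.001 and 0.008 m and linear speed of bottle below 0.02 m/s and contact force between the fingers and bottle below 0.1 N); the robot touches nothing.
It fails at once if the bottle is dropped from more than about 13 mm, thrown or let topple (faster than 0.5 m/s while not in the fingers) (linear speed of bottle above 0.5 m/s and contact force between the fingers and bottle below 0.1 N).
It fails at once if the mug, the brush or the tin is moved more than 25 mm (distance of any of mug, brush, tin from where it was at the start of the episode above 0.025 m).
It also fails if it takes over 64 s, if anything falls off the work surface, if the arm or the gripper's body presses on something with over 40 N, if the wrist force passes 120 N, or if a joint passes its speed limit or range.

## Robot

A 7-joint arm with a two-finger parallel gripper is mounted at the origin on the work surface. World frame = base frame: x ahead of the robot, y to its left, z up, the work surface at z = 0. Lengths are in m, angles in degrees, forces in N, time in s.
With the tool pointing down it reaches from about 0.425 to 0.875 m from the base axis. Payload 4.7 kg.
Tool frame: the origin (TCP) lies on the centre line of the jaws, within the pads' length; the fingertips stand 14 mm ahead of it and the grasp point (between the pads) lies 5 mm behind it; z points along the fingers, y is the line along which they close (so a half turn about z gives the same grasp; the last joint's range is limited). The gripper opens to 87 mm and grips with 3 to 60 N. Pads are 19 mm wide; open, the fingers measure 117 mm over their backs; the gripper's body (75 mm by 190 mm) begins 51 mm behind the grasp point.
Start: joints at [74.433, 18.392, -4.016, 83.108, 1.295, 78.541, -3.26], TCP at [0.183, -0.624, 0.237] pointing down, gripper open.
Joint ranges: [-163.93, 163.93], [-17.29, 119.83], [-79.2, 71.16], [3.27, 140.29], [-89.18, 269.18], [5.43, 117.66], [-154.24, 154.24]. Speed limits (degrees/s): [147.25, 147.25, 180, 180, 180, 180, 180].

## Interface

Orientations are given as [roll, pitch, yaw] about the fixed x, y, z axes, in that order (R = Rz(yaw) Ry(pitch) Rx(roll)).
In Python, from cell import env gives the robot as it stands.
- The arm moves only by the tool jog_arm, never from a script. Its argument "motion" is a list that holds one entry, the list of rows, each a list of 7 numbers: the shift along the tool's x, y, z in units of 0.1 m (1.0 is 0.1 m), then the turn, a rotation vector about the tool's x, y, z in units of 180 degrees (1.0 is 180 degrees), then the closure, from 0 (fully open) to 1 (shut). A call has 1 to 5 rows; each row is the pose to reach, as a shift and turn from the pose commanded when the call began, along the tool's axes at that moment, turning the shorter way round; what a row does not reach only later rows make up. A row lasts 1/10 s, in which the tool goes at most 50 mm and 8.59 degrees, less where a joint would pass 70% of its speed; a pose out of reach is approached as far as the arm can. A call with a number of a shift or a turn outside -1 to 1 is refused whole. A call with a gripper value outside its range is refused whole. The fingers move at their own pace and stop on an object; "grip_force" is the grip in N (left out, the last holds). Time passes only in rows, so rows that repeat a pose let the fingers close. It gives the time, the measured TCP pose, the force, the opening and the grip force at its end, in the units of the state.
- env.get_obs(): the state, without advancing time (a new reading comes with each control period).
- env.read_camera(name): name is "scene" or "top" or "wrist"; returns (picture, depth): 400x640x3 uint8, red, green, blue; 400x640 float32, m along the optical axis (not along the pixel's ray), 0 where there is no reading.
- env.camera_info(name): a dict with "camera_matrix" (3x3 intrinsics, pixels), "k1" (the pictures are not rectified: a ray, as slopes to the right and down, at radius r is drawn at 1 + k1 r^2 times it, then the intrinsics apply), "origin" and "orientation" of the camera in the world; the wrist camera has in their place "mount" (4x4, takes a point from camera to tool coordinates, whose origin is the TCP and whose axes are the flange's). Camera axes: x right, y down, z forward; pixel columns grow to the right and rows downward; lengths in m; the calibration is good to about 2 mm. A picture is of the moment at which its call begins: read the wrist's pose just before it. camera_info takes no time and is no camera call.
- env.sign_off(): hands the job in; it is judged then, once.
The state is a dict: "time_s": time; "qpos": joint angles; "joint_velocities": joint speeds; "effort": joint torques, N m; "tool_pos": TCP position; "tool_rot": TCP orientation; "force": force on the tool from outside, world axes, zero at the start; "wrist_torque": the same for the moment, N m; "grip_width": finger opening in m; "grasp_force": force on a finger pad.
Only numpy, scipy, OpenCV 4.12 (cv2) and the standard library are available. Lean on these libraries where they do the work, as an engineer would, in place of code of your own. Each camera call takes 0.05 s, during which the arm holds its last target. There are 200 camera calls.

## Working session

There is one attempt and no reset: what is moved stays moved. The work goes in short steps, Python scripts to look and compute and a tool call to move; the robot and the scene stay as the last step left them, time stands still between calls to the robot, and variables do not carry over. Pictures are saved under pics/ and viewed, at most 10 in all, crops included, and the job is handed in when it is done.

Besides the shell and the picture viewer there is one more tool, called after "Call:" by a JSON object that holds its "op" and its "data". jog_arm: Moves the arm, as the interface text tells. Shifts and turns lie within -1 to 1; 1 stands for 0.1 m of shift or 180 degrees of turn. Its arguments: {"type":"object","properties":{"motion":{"type":"array","items":{"type":"array","items":{"type":"array","items":{"type":"number"}}}},"grip_force":{"type":"number"}},"required":["motion"]}

```bash
mkdir -p pics; ls; python3 - <<'E'
from cell import env
import cv2,numpy as np
o=env.get_obs();print(o)
for n in("top","scene"):
    p,d=env.read_camera(n);cv2.imwrite(f"pics/{n}0.png",p[...,::-1]);np.savez(f"{n}0.npz",p=p,d=d);print(n,env.camera_info(n))
print(env.camera_info("wrist"))
E
```

```text
pics
{'time_s': 0.0, 'qpos': array([74.43197905, 18.4384387 , -4.01612374, 83.17542664,  1.29544311,
       78.54254609, -3.25952473]), 'joint_velocities': array([ 0.0449306 , -0.00906769, -0.00198035,  0.02808534,  0.04202327,
       -0.00687021,  0.01526248]), 'effort': array([ 3.11517142e-04, -4.91301048e+01, -4.04193308e-01, -3.12530279e+01,
       -6.42041839e-02,  4.36402566e-02,  1.88971903e-04]), 'tool_pos': array([ 0.18306168, -0.6231237 ,  0.23546404]), 'tool_rot': array([-1.79888863e+02,  6.14472923e-03,  1.63789139e+01]), 'force': array([ 0.17765227,  0.40060174, -0.41534577]), 'wrist_torque': array([ 0.05899467, -0.06136549, -0.03881892]), 'grasp_force': 0.0, 'grip_width': 0.0870236499147746}
top {'camera_matrix': array([[453.66659474,   0.        , 327.67548019],
       [  0.        , 453.66659474, 198.15090546],
       [  0.        ,   0.        ,   1.        ]]), 'k1': -0.09906848973230481, 'origin': array([0.32089026, 0.17505736, 1.55768909]), 'orientation': array([-169.23541636,   -0.24031828,  -90.7098059 ])}
scene {'camera_matrix': array([[420.24882855,   0.        , 318.2866458 ],
       [  0.        , 420.24882855, 199.03859495],
       [  0.        ,   0.        ,   1.        ]]), 'k1': -0.0734018125772409, 'origin': array([1.25227637, 0.2205775 , 0.92896541]), 'orientation': array([-138.55537459,   -0.27424529,   93.49409303])}
{'camera_matrix': array([[303.21439492,   0.        , 321.49156485],
       [  0.        , 303.21439492, 199.3217256 ],
       [  0.        ,   0.        ,   1.        ]]), 'k1': -0.046902754613090084, 'mount': array([[-1.26293935e-04, -9.58674767e-01, -2.84504263e-01,
         7.83262683e-02],
       [ 9.99999972e-01, -1.78577705e-04,  1.57832464e-04,
        -7.61643812e-05],
       [-2.02116119e-04, -2.84504235e-01,  9.58674762e-01,
        -1.48506453e-01],
       [ 0.00000000e+00,  0.00000000e+00,  0.00000000e+00,
         1.00000000e+00]])}
```

View pics/top0.png

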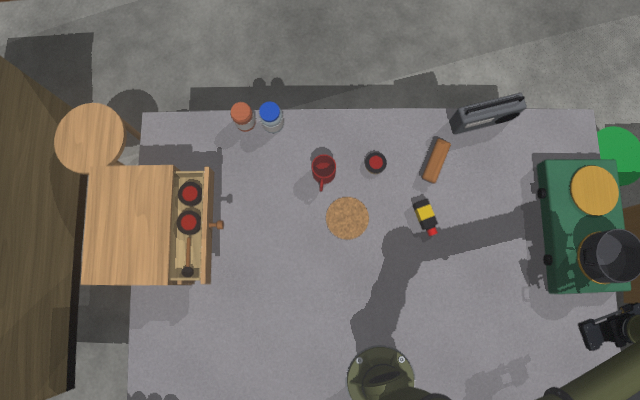

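View pics/scene0.png

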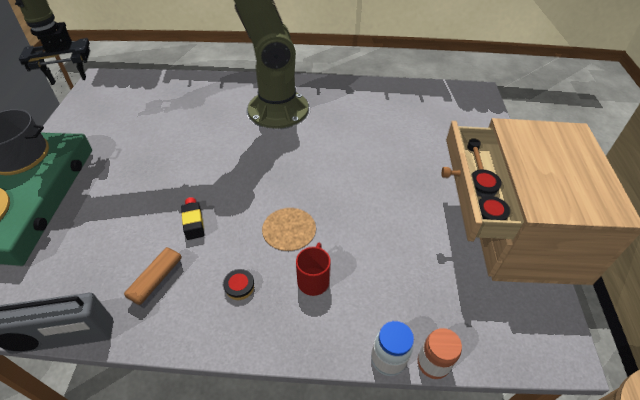

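Top view: the bottle is at (427,215) with its red cap at (432,232), pointing towards the robot. The mat is at (347,218), and the mug (323,167), tin (375,162) and brush (436,160) lie beyond them. The scene view agrees: bottle (192,218), mat (289,228).

```bash
cat > h.py <<'E'
import numpy as np,cv2
from scipy.spatial.transform import Rotation as Ro
def cast(info,px,z):
    K=info["camera_matrix"];s=(np.atleast_2d(px)-K[:2,2])/[K[0,0],K[1,1]];u=s.copy()
    for _ in range(20): u=s/(1+info["k1"]*(u**2).sum(1,keepdims=True))
    d=Ro.from_euler("xyz",info["orientation"],degrees=True).apply(np.c_[u,np.ones(len(u))])
    o=info["origin"];return o+d*((z-o[2])/d[:,2])[:,None]
def comp(m,near):
    n,l,st,c=cv2.connectedComponentsWithStats(m.astype(np.uint8))
    k=min((i for i in range(1,n) if st[i,4]>8),key=lambda i:np.hypot(*(c[i]-near)))
    return c[k],np.argwhere(l==k)[:,::-1].astype(np.float32)
E
python3 - <<'E'
from cell import env
from h import *
S={"top":((427,213),(432,232),(347,218)),"scene":((192,217),(190,201),(289,228))}
for n,(ye,ca,ma) in S.items():
    i=env.camera_info(n);p=np.load(n+"0.npz")["p"];h=cv2.cvtColor(p,cv2.COLOR_RGB2HSV);H,s,v=[h[...,k].astype(int) for k in range(3)]
    y,yp=comp((abs(H-27)<6)&(s>150)&(v>90),ye)
    c,cp=comp(((H<6)|(H>172))&(s>130)&(v>90),ca)
    m,mp=comp((H>6)&(H<22)&(s>60)&(v>60),ma)
    hull=cv2.convexHull(mp);e=cast(i,hull[:,0],.004)
    (cx,cy),r=cv2.minEnclosingCircle(e[:,:2].astype(np.float32))
    print(n,"label",y,len(yp),cast(i,y,.044),"cap",c,len(cp),cast(i,c,.025),"mat",len(mp),cast(i,m,.004),(cx,cy),r)
    box=cv2.minAreaRect(cast(i,yp,.044)[:,:2].astype(np.float32));print("label box",box)
    for nm,px in dict(tin=(375,162),mugr=(323,163),brush=(436,160)).items():
        if n=="top":print(nm,cast(i,px,.03))
import itertools
q=env.get_obs()["qpos"];T=Ro.from_euler("xyz",env.get_obs()["tool_rot"],degrees=True)
for s in itertools.product((1,-1),repeat=4):
  for o1 in(0,90,180,270):
    for o7 in(0,90,180,270):
      R=Ro.from_euler("ZYZYZYZ",0) if 0 else Ro.identity()
      for ax,a in zip("zyzyzyz",[s[0]*q[0]+o1,q[1],s[1]*q[2],q[3],s[2]*q[4],q[5],s[3]*q[6]+o7]):R=R*Ro.from_euler(ax,a,degrees=True)
      e=np.degrees((R.inv()*T).magnitude())
      if e<12:print(s,o1,o7,round(e,2))
E
```

```text
top label [424.80874317 212.0273224 ] 183 [[ 0.55679198 -0.16406908  0.044     ]] cap [431.88135593 231.25423729] 59 [[ 0.49300158 -0.1893821   0.025     ]] mat 1437 [[0.54678625 0.09914524 0.004     ]] (0.5472005009651184, 0.09900087118148804) 0.07457335293292999
label box ((0.5571644306182861, -0.16372613608837128), (0.04323635995388031, 0.05095290020108223), 19.49161148071289)
tin [[ 0.73767014 -0.00160345  0.03      ]]
mugr [[0.73596637 0.17978355 0.03      ]]
brush [[ 0.74312741 -0.21683862  0.03      ]]
scene label [191.31330472 216.44206009] 233 [[ 0.55767725 -0.16402603  0.044     ]] cap [189.75       200.23214286] 56 [[ 0.48395101 -0.19246963  0.025     ]] mat 1833 [[0.55209398 0.09997636 0.004     ]] (0.5488927364349365, 0.0996972993016243) 0.07507629692554474
label box ((0.5599309206008911, -0.16268673539161682), (0.04916838929057121, 0.05216774344444275), 18.991207122802734)
(-1, 1, 1, 1) 0 90 1.62
(-1, 1, 1, 1) 90 180 1.62
(-1, 1, 1, 1) 180 270 1.63
(-1, 1, 1, 1) 270 0 1.62
(-1, 1, 1, -1) 0 90 8.14
(-1, 1, 1, -1) 90 180 8.14
(-1, 1, 1, -1) 180 270 8.14
(-1, 1, 1, -1) 270 0 8.14
(-1, 1, -1, 1) 0 90 2.75
(-1, 1, -1, 1) 90 180 2.85
(-1, 1, -1, 1) 180 270 2.78
(-1, 1, -1, 1) 270 0 2.68
(-1, 1, -1, -1) 0 90 8.03
(-1, 1, -1, -1) 90 180 8.06
(-1, 1, -1, -1) 180 270 8.03
(-1, 1, -1, -1) 270 0 8.0
(-1, -1, 1, 1) 0 90 6.52
(-1, -1, 1, 1) 90 180 6.48
(-1, -1, 1, 1) 180 270 6.52
(-1, -1, 1, 1) 270 0 6.56
(-1, -1, 1, -1) 0 90 2.59
(-1, -1, 1, -1) 90 180 2.5
(-1, -1, 1, -1) 180 270 2.6
(-1, -1, 1, -1) 270 0 2.69
(-1, -1, -1, 1) 0 90 6.52
(-1, -1, -1, 1) 90 180 6.52
(-1, -1, -1, 1) 180 270 6.52
(-1, -1, -1, 1) 270 0 6.52
(-1, -1, -1, -1) 0 90 0.0
(-1, -1, -1, -1) 90 180 0.14
(-1, -1, -1, -1) 180 270 0.19
(-1, -1, -1, -1) 270 0 0.14
```

```bash
cat >> h.py <<'E'
Z=np.array([0,0,1.])
def pose(o): return o["tool_pos"],Ro.from_euler("xyz",o["tool_rot"],degrees=True)
def bpose(b,h,al,gp):
    """tool pose with bottle axis b; h = unit heading perp to b s.t. z = cos(al) h - sin(al) b"""
    c,s=np.cos(np.radians(al)),np.sin(np.radians(al))
    z=c*h-s*b;x=c*b+s*h;return gp+.005*z,Ro.from_matrix(np.c_[x,np.cross(z,x),z])
def steps(p,R,wps):
    for (q,S) in wps:
        t=R.inv().apply(q-p)*10;r=(R.inv()*S).as_rotvec()/np.pi
        row=np.r_[np.round(t,3),np.round(r,3)];print(row.tolist())
        p=p+R.apply(row[:3]/10);R=R*Ro.from_rotvec(row[3:]*np.pi)
    print("end",p.round(4),R.as_euler("xyz",degrees=True).round(1))
def plan(p,R,q,S,n,via=None):
    """n equal calls; rotation interpolated by rotvec, via = explicit world/tool rotvec of R.inv()*S"""
    r=(R.inv()*S).as_rotvec() if via is None else via
    return [(p+(q-p)*k/n,R*Ro.from_rotvec(r*k/n)) for k in range(1,n+1)]
E
python3 - <<'E'
from cell import env
from h import *
p,R=pose(env.get_obs())
a=np.radians(200);b=np.array([np.cos(a),np.sin(a),0]);mid=np.array([.557,-.164,.026])
q,S=bpose(b,-Z,18,mid+.006*b+.16*Z)
r=(R.inv()*S).as_rotvec();print(np.degrees(r))
if r[2]>0: r=r*(1-2*np.pi/np.linalg.norm(r))
print(np.degrees(r),q)
steps(p,R,plan(p,R,q,S,6,r))
E
```

```text
[ 27.59955399  -0.72628801 174.23116319]
[ -28.72443636    0.75588952 -181.33234909] [ 0.55281375 -0.16552367  0.18124472]
[0.806, -0.558, 0.091, -0.027, 0.001, -0.168]
[0.979, -0.082, 0.067, -0.026, 0.001, -0.168]
[0.889, 0.417, 0.083, -0.026, 0.0, -0.168]
[0.56, 0.799, 0.135, -0.027, 0.001, -0.168]
[0.084, 0.958, 0.211, -0.027, 0.0, -0.168]
[-0.404, 0.85, 0.291, -0.026, 0.001, -0.167]
end [ 0.5528 -0.1655  0.1812] [-179.9   18.  -160.1]
```

Call:
{"op": "jog_arm", "data": {"motion": [[[0.5,-0.9,0,-0.027,0.001,-0.168,0],[0.5,-0.9,0,-0.027,0.001,-0.168,0],[0.5,-0.9,0,-0.027,0.001,-0.168,0],[0.5,-0.9,0,-0.027,0.001,-0.168,0],[0.5,-0.9,0,-0.027,0.001,-0.168,0]]], "grip_force": 40}}

```text
time_s: 0.6
tool_pos: [0.2054, -0.5225, 0.2365]
tool_rot: [175.3, 1.1, 46.6]
force: [-0.2, 0.5, 0.0]
grip_width: 0.0866
grasp_force: 0.0
```

Call:
{"op": "jog_arm", "data": {"motion": [[[0.98,-0.1,0,-0.026,0.001,-0.168,0],[0.98,-0.1,0,-0.026,0.001,-0.168,0],[0.98,-0.1,0,-0.026,0.001,-0.168,0],[0.98,-0.1,0,-0.026,0.001,-0.168,0],[0.98,-0.1,0,-0.026,0.001,-0.168,0]]]}}

```text
time_s: 1.1
tool_pos: [0.2656, -0.4452, 0.2338]
tool_rot: [172.0, 4.3, 76.6]
force: [-0.4, -0.1, -0.1]
grip_width: 0.0868
grasp_force: 0.0
```

```bash
python3 - <<'E'
from cell import env
from h import *
o=env.get_obs();print(o["time_s"],o["qpos"].round(1))
p,R=pose(o);print(p,o["tool_rot"].round(1))
a=np.radians(200);b=np.array([np.cos(a),np.sin(a),0]);mid=np.array([.557,-.164,.026])
q,S=bpose(b,-Z,18,mid+.006*b+.16*Z)
r=(R.inv()*S).as_rotvec();print(np.degrees(r))
steps(p,R,plan(p,R,q,S,5,r))
E
```

```text
1.1 [ 71.   -3.4 -12.5 108.3  -3.7  66.4  46.6]
[ 0.26557237 -0.44523412  0.23377705] [172.    4.3  76.6]
[ -19.1456807    0.5503483 -120.9772549]
[0.684, 0.417, 0.113, -0.021, 0.001, -0.134]
[0.454, 0.651, 0.151, -0.021, 0.0, -0.135]
[0.149, 0.77, 0.198, -0.022, 0.001, -0.134]
[-0.176, 0.748, 0.252, -0.021, 0.0, -0.135]
[-0.465, 0.592, 0.296, -0.021, 0.001, -0.134]
end [ 0.5528 -0.1655  0.1813] [-180.   18. -160.]
```

Call:
{"op": "jog_arm", "data": {"motion": [[[0.68,0.42,0.05,-0.021,0.001,-0.134,0],[0.68,0.42,0.05,-0.021,0.001,-0.134,0],[0.68,0.42,0.05,-0.021,0.001,-0.134,0],[0.68,0.42,0.05,-0.021,0.001,-0.134,0],[0.68,0.42,0.05,-0.021,0.001,-0.134,0]]]}}

```text
time_s: 1.6
tool_pos: [0.3222, -0.3896, 0.2296]
tool_rot: [170.7, 7.8, 100.3]
force: [-0.3, 0.7, 0.3]
grip_width: 0.0868
grasp_force: 0.0
```

Call:
{"op": "jog_arm", "data": {"motion": [[[0.45,0.65,0.1,-0.021,0.001,-0.134,0],[0.45,0.65,0.1,-0.021,0.001,-0.134,0],[0.45,0.65,0.1,-0.021,0.001,-0.134,0],[0.45,0.65,0.1,-0.021,0.001,-0.134,0],[0.45,0.65,0.1,-0.021,0.001,-0.134,0]]]}}

```text
time_s: 2.1
tool_pos: [0.3784, -0.3338, 0.2242]
tool_rot: [171.0, 11.5, 124.5]
force: [-0.3, 0.3, 0.6]
grip_width: 0.0872
grasp_force: 0.0
```

```bash
python3 - <<'E'
from cell import env
from h import *
o=env.get_obs();print(o["time_s"],o["qpos"].round(2).tolist())
p,R=pose(o);print(p,o["tool_rot"].round(2))
a=np.radians(200);b=np.array([np.cos(a),np.sin(a),0]);mid=np.array([.557,-.164,.026])
q,S=bpose(b,-Z,18,mid+.006*b+.16*Z)
r=(R.inv()*S).as_rotvec();print(np.degrees(r))
steps(p,R,plan(p,R,q,S,3,r))
# lengths: fit d1,L1,L2,Lh + in-plane offsets a1(elbow),a2(wrist)
from scipy.optimize import least_squares
D=[([74.43197905,18.4384387,-4.01612374,83.17542664,1.29544311,78.54254609,-3.25952473],[.18306168,-.6231237,.23546404]),(o["qpos"],p)]
open("D.txt","a").write(repr((o["qpos"].tolist(),p.tolist()))+"\n")
def fk(q,L):
    P=np.array([0,0,L[0]]);R=Ro.identity()
    for ax,a,v in zip("zyzyzyz",[-q[0],q[1],-q[2],q[3],-q[4],q[5],-q[6]+90],[0,0,(0,0,L[1]),0,(0,0,L[2]),0,(0,0,L[3])]):
        R=R*Ro.from_euler(ax,a,degrees=True)
        if v:P=P+R.apply(v)
    return P,R
f=least_squares(lambda L:np.concatenate([fk(q,L)[0]-x for q,x in D]),[.3,.4,.4,.3]);print(f.x,f.fun)
E
```

```text
2.1 [61.65, -8.03, -17.13, 114.18, -10.33, 60.87, 83.82]
[ 0.37844865 -0.33382098  0.22415806] [170.98  11.48 124.46]
[-11.46845138   0.21236903 -73.03244744]
[0.159, 0.769, 0.237, -0.021, 0.0, -0.135]
[-0.167, 0.75, 0.288, -0.022, 0.001, -0.135]
[-0.458, 0.593, 0.334, -0.021, 0.0, -0.136]
end [ 0.5528 -0.1655  0.1813] [ 180.    18.1 -159.9]
[0.1634681  0.40298754 0.53381019 0.19822022] [ 0.02677768  0.00815778  0.00503168  0.00206798  0.00454537 -0.00503168]
```

Call:
{"op": "jog_arm", "data": {"motion": [[[0.16,0.77,0.24,-0.021,0,-0.135,0],[0.16,0.77,0.24,-0.021,0,-0.135,0],[0.16,0.77,0.24,-0.021,0,-0.135,0],[0.16,0.77,0.24,-0.021,0,-0.135,0],[0.16,0.77,0.24,-0.021,0,-0.135,0]]]}}

```text
time_s: 2.6
tool_pos: [0.4363, -0.2774, 0.2096]
tool_rot: [172.9, 14.9, 149.2]
force: [-0.4, 0.1, -0.1]
grip_width: 0.0871
grasp_force: 0.0
```

Call:
{"op": "jog_arm", "data": {"motion": [[[-0.17,0.75,0.29,-0.022,0.001,-0.135,0],[-0.17,0.75,0.29,-0.022,0.001,-0.135,0],[-0.17,0.75,0.29,-0.022,0.001,-0.135,0],[-0.17,0.75,0.29,-0.022,0.001,-0.135,0],[-0.17,0.75,0.29,-0.022,0.001,-0.135,0]]]}}

```text
time_s: 3.1
tool_pos: [0.4944, -0.2212, 0.1952]
tool_rot: [176.0, 17.2, 174.3]
force: [-0.7, 0.5, -0.2]
grip_width: 0.0873
grasp_force: 0.0
```

```bash
cat > rep.py <<'E'
from cell import env
from h import *
o=env.get_obs();print(o["time_s"],o["qpos"].round(2).tolist())
p,R=pose(o);print(p,o["tool_rot"].round(2))
open("D.txt","a").write(repr((o["qpos"].tolist(),p.tolist()))+"\n")
E
echo "([74.43197905,18.4384387,-4.01612374,83.17542664,1.29544311,78.54254609,-3.25952473],[.18306168,-.6231237,.23546404])
([71.   ,-3.4, -12.5, 108.3,  -3.7 , 66.4 , 46.6],[ 0.26557237 ,-0.44523412 , 0.23377705])" >> D.txt
cat > fk.py <<'E'
from h import *
from scipy.optimize import least_squares
D=[eval(l) for l in open("D.txt")]
LO=np.array([-163.93,-17.29,-79.2,3.27,-89.18,5.43,-154.24]);HI=np.array([163.93,119.83,71.16,140.29,269.18,117.66,154.24])
def fk(q,L):
    # d1,L1,L2,Lh, base x,y ; a_sh, a_el, a_wr in-plane offsets
    P=np.array([0,0,L[0]]);R=Ro.identity()
    V=[(L[4],0,0),0,(L[5],0,L[1]),(L[6],0,0),(0,0,L[2]),(L[7],0,0),(0,0,L[3])]
    for ax,a,v in zip("zyzyzyz",[-q[0],q[1],-q[2],q[3],-q[4],q[5],-q[6]+90],V):
        R=R*Ro.from_euler(ax,a,degrees=True)
        if v:P=P+R.apply(v)
    return P,R
def fit():
    f=least_squares(lambda L:np.r_[np.concatenate([fk(q,L)[0]-x for q,x in D]),.003*(L-[.3,.4,.4,.25,0,0,0,0])],[.3,.4,.4,.25,0,0,0,0])
    return f.x,f.fun[:3*len(D)]
E
python3 - <<'E'
from rep import *
a=np.radians(200);b=np.array([np.cos(a),np.sin(a),0]);mid=np.array([.557,-.164,.026])
q,S=bpose(b,-Z,18,mid+.006*b+.16*Z)
steps(p,R,plan(p,R,q,S,1))
from fk import *
L,e=fit();print(L.round(4),(e*1e3).round(1))
for k in D: print((np.array(k[1])).round(3),end="")
E
```

```text
3.1 [51.77, -2.57, -23.07, 113.35, -13.83, 55.45, 120.07]
[ 0.49436164 -0.22116482  0.19516511] [175.96  17.16 174.35]
[-0.462, 0.589, 0.331, -0.021, 0.0, -0.136]
end [ 0.5528 -0.1656  0.1812] [-180.   18. -160.]
[0.392  0.5408 0.4435 0.5003 0.2044 0.0641 0.062  0.2075] [ 0.8  0.9 -2.1 11.4  3.5 -0.2 -6.3  0.3  2.2  2.5 -1.8  0.2]
[ 0.378 -0.334  0.224][ 0.183 -0.623  0.235][ 0.266 -0.445  0.234][ 0.494 -0.221  0.195]
```

```bash
cat > fk.py <<'E'
from h import *
from scipy.optimize import least_squares
D=[eval(l) for l in open("D.txt")]
LO=np.array([-163.93,-17.29,-79.2,3.27,-89.18,5.43,-154.24]);HI=np.array([163.93,119.83,71.16,140.29,269.18,117.66,154.24])
L0=np.array([.3,.4,.4,.25]+[0]*8)
def fk(q,L):
    P=np.array([0,0,L[0]]);R=Ro.identity()
    V=[(L[4],L[8],0),0,(L[5],L[9],L[1]),(L[6],0,0),(0,L[10],L[2]),(L[7],L[11],0),(0,0,L[3])]
    for ax,a,v in zip("zyzyzyz",[-q[0],q[1],-q[2],q[3],-q[4],q[5],-q[6]+90],V):
        R=R*Ro.from_euler(ax,a,degrees=True)
        if v:P=P+R.apply(v)
    return P,R
def fit():
    w=np.array([.002]*4+[.01]*8)
    f=least_squares(lambda L:np.r_[np.concatenate([fk(q,L)[0]-x for q,x in D]),w*(L-L0)],L0)
    return f.x,f.fun[:3*len(D)]
def ik(p,R,L,q0,lim=True):
    g=lambda q:np.r_[(fk(q,L)[0]-p)*10,(fk(q,L)[1].inv()*R).as_rotvec()*2,(q-q0)*1e-4]
    m=3;f=least_squares(g,np.clip(q0,LO+m+.1,HI-m-.1),bounds=(LO+m,HI-m));return f.x,np.linalg.norm(f.fun[:6])
E
python3 - <<'E'
from fk import *
L,e=fit();print(L.round(4),(e*1e3).round(1))
qn=np.array(D[-1][0]);a=np.radians(200)
b=np.array([np.cos(a),np.sin(a),0]);mid=np.array([.557,-.164,.026])
for s in(1,-1):
  for nm,h in(("lift",.16),("grasp",0)):
    p,R=bpose(b,-Z,18,mid+.006*b+h*Z)
    if s<0:R=R*Ro.from_euler("z",180,degrees=True)
    q0=qn.copy()
    if s<0:q0[6]-=180
    q,er=ik(p,R,L,q0);print(s,nm,q.round(0),round(er,4))
  M=np.array([.548,.0993,.004])
  for hd in range(-180,180,30):
    hv=np.array([np.cos(np.radians(hd)),np.sin(np.radians(hd)),0]);out=[]
    for up in(1,-1):
      # upright on mat / inverted high (tilted 25deg)
      if up>0:p,R=bpose(Z,hv,18,M+(.054)*Z)
      else:
        bb=-Z*np.cos(.44)-hv*np.sin(.44);h2=hv*np.cos(.44)-Z*np.sin(.44);p,R=bpose(bb,h2,18,np.array([.5,.0,.35]))
      if s<0:R=R*Ro.from_euler("z",180,degrees=True)
      best=None
      for j5 in(-60,0,60,120,180,240):
        for j7 in(-100,0,100):
          qq=qn.copy();qq[4]=j5;qq[6]=j7;qq[2]=0;q,er=ik(p,R,L,qq)
          if best is None or er<best[1]:best=(q,er)
      out.append((best[0].round(0).astype(int).tolist(),round(best[1],3)))
    print(s,hd,out)
E
```

```text
[ 2.546e-01  4.703e-01  5.107e-01  3.612e-01  7.900e-03  3.100e-03
  5.000e-04  9.100e-03 -1.750e-02 -9.000e-03  3.000e-04  3.000e-04] [-0.1 -0.  -0.  -0.  -0.  -0.   0.1  0.   0.   0.   0.   0. ]
1 lift [ 48.   4. -28. 109. -12.  54. 137.] 0.0
1 grasp [ 47.  16. -28. 117.  -7.  35. 136.] 0.0
1 -180 [([0, 59, -14, 64, -4, 115, 74], np.float64(0.541)), ([52, 59, -76, 77, -7, 115, -151], np.float64(1.631))]
1 -150 [([-39, 64, 33, 65, -3, 115, 119], np.float64(0.432)), ([-59, 58, 68, 80, 18, 115, -23], np.float64(0.798))]
1 -120 [([-36, 62, 10, 67, 27, 115, 120], np.float64(0.0)), ([-61, 51, 57, 82, 29, 115, -25], np.float64(0.0))]
1 -90 [([-33, 52, -11, 88, 52, 104, 117], np.float64(0.0)), ([-38, 24, 1, 101, 60, 115, -44], np.float64(0.0))]
1 -60 [([-27, 43, -25, 111, 76, 96, 112], np.float64(0.0)), ([-7, 10, -42, 122, 77, 104, -44], np.float64(0.0))]
1 -30 [([-17, 37, -35, 134, 103, 89, 109], np.float64(0.0)), ([7, -14, -52, 137, 80, 70, -36], np.float64(0.261))]
1 0 [([27, 80, -70, 137, 157, 115, 151], np.float64(0.63)), ([-13, -14, -31, 137, 85, 64, -28], np.float64(1.134))]
1 30 [(
[... 1343 characters left out ...]
4(0.261))]
-1 0 [([39, 117, -76, 137, 198, 115, 10], np.float64(0.618)), ([-12, -14, -32, 137, 85, 63, 151], np.float64(1.134))]
-1 30 [([87, 69, -65, 137, 253, 16, -75], np.float64(0.424)), ([96, -14, -52, 137, 263, 85, 36], np.float64(0.265))]
-1 60 [([40, 35, -17, 128, -85, 63, -110], np.float64(0.0)), ([47, 7, -8, 124, -78, 92, 41], np.float64(0.0))]
-1 90 [([40, 46, -24, 104, -50, 75, -128], np.float64(0.0)), ([56, 27, -30, 100, -57, 103, 37], np.float64(0.0))]
-1 120 [([35, 60, -34, 80, -25, 94, -137], np.float64(0.0)), ([54, 49, -52, 78, -33, 115, 25], np.float64(0.0))]
-1 150 [([25, 73, -46, 61, -3, 115, -139], np.float64(0.036)), ([55, 65, -76, 75, -15, 115, 13], np.float64(0.707))]
```

```bash
cat > inv.py <<'E'
from fk import *
from scipy.optimize import minimize
L,e=fit();al=np.radians(18);bt=np.array([np.cos(al),0,-np.sin(al)])
qg=np.array([48,4,-28,109,-12,54,137.])
M=np.array([.548,.0993,.004])
fin=[]
for hd in(60,75,90):
    hv=np.array([np.cos(np.radians(hd)),np.sin(np.radians(hd)),0])
    p,R=bpose(Z,hv,18,M+.054*Z);qf,er=ik(p,R,L,np.array([39,40,-16,115,-65,70,62.]));print(hd,qf.round(),er);fin.append(qf)
qf=fin[1]
def obj(q):
    P,R=fk(q,L);b=R.apply(bt);base=P-.006*b-.005*R.apply([0,0,1]); cam=P+R.apply([.1,0,-.15])
    c=100*max(0,b[2]+np.cos(np.radians(28)))+300*max(0,.35-P[2])+300*max(0,.22-cam[2])+300*max(0,np.hypot(*P[:2])-.75)
    return np.sum(((q-qg)/90)**2)*.5+np.sum(((q-qf)/90)**2)*.5+c*3
for st in(qg,qf,[48,15,-15,112,-68,98,-130.],[48,0,-28,90,-10,10,137],[30,0,0,90,0,30,-40]):
    f=minimize(obj,np.clip(st,LO+6,HI-6),method="Powell",bounds=list(zip(LO+5,HI-5)),options=dict(maxiter=4000))
    P,R=fk(f.x,L);print(f.x.round(0),round(f.fun,2),P.round(3),R.as_euler("xyz",degrees=True).round(0),"b",R.apply(bt).round(2))
E
python3 inv.py
```

```text
60 [ 41.  35. -19. 128. -84.  62.  70.] 1.5502585256991885e-05
75 [ 39.  40. -17. 116. -67.  69.  61.] 1.0443044734576656e-06
90 [ 34.  45. -15. 104. -55.  79.  56.] 9.336913534787376e-06
[ 43.   8. -22.  38. -40.  55.  99.] 1.05 [ 0.729 -0.151  1.062] [ 93.  69. 104.] b [-0.38  0.27 -0.88]
[ 43.   1. -22.  40. -40.  62.  99.] 1.03 [ 0.663 -0.069  1.069] [107.  73. 120.] b [-0.44  0.17 -0.88]
[ 43.  16. -22. 113. 224.  80. -97.] 13.72 [ 0.744 -0.094  0.595] [-36.  49. -17.] b [ 0.36 -0.3  -0.88]
[ 43.  -9.  -1.  75. -40.  41. 118.] 0.78 [ 0.617 -0.391  0.867] [139.  78. 121.] b [-0.39  0.26 -0.88]
[43. 23. 26.  9. 37. 46. 92.] 2.7 [ 0.285 -0.694  1.255] [ -50.   53. -146.] b [-0.47 -0.03 -0.88]
```

Call:
{"op": "jog_arm", "data": {"motion": [[[-0.46,0.59,0.33,-0.021,0,-0.136,0],[-0.46,0.59,0.33,-0.021,0,-0.136,0],[-0.46,0.59,0.33,-0.021,0,-0.136,0],[-0.46,0.59,0.33,-0.021,0,-0.136,0],[-0.46,0.59,0.33,-0.021,0,-0.136,0]]]}}

```text
time_s: 3.6
tool_pos: [0.5521, -0.1652, 0.1812]
tool_rot: [-180.0, 18.0, -160.0]
force: [0.3, -0.6, -0.2]
grip_width: 0.0873
grasp_force: 0.0
```

```bash
python3 - <<'E'
from rep import *
p_,d=env.read_camera("wrist");cv2.imwrite("pics/w1.png",p_[...,::-1]);np.savez("w1.npz",p=p_,d=d)
i=env.camera_info("wrist");m=i["mount"]
W=R.as_matrix()@m[:3,:3];i["orientation"]=Ro.from_matrix(W).as_euler("xyz",degrees=True);i["origin"]=p+R.apply(m[:3,3])
h=cv2.cvtColor(p_,cv2.COLOR_RGB2HSV);H,s,v=[h[...,k].astype(int) for k in range(3)]
y,yp=comp((abs(H-27)<6)&(s>150)&(v>90),(320,200));c,cp=comp(((H<6)|(H>172))&(s>130)&(v>80),(320,200))
print(y,len(yp),cast(i,y,.044),c,len(cp),cast(i,c,.03))
print(cv2.minAreaRect(cast(i,yp,.044)[:,:2].astype(np.float32)))
E
```

```text
3.6 [47.82, 3.48, -27.32, 109.56, -12.42, 54.17, 136.87]
[ 0.55209425 -0.16520383  0.18117235] [-179.99   18.02 -159.98]
[313. 173.] 33 [[ 0.57774779 -0.16457523  0.044     ]] [383.36538462 300.90865385] 208 [[ 0.74669672 -0.00142755  0.03      ]]
((0.5777472257614136, -0.1645790934562683), (3.816094249486923e-06, 0.030770225450396538), 20.012161254882812)
```

View pics/w1.png

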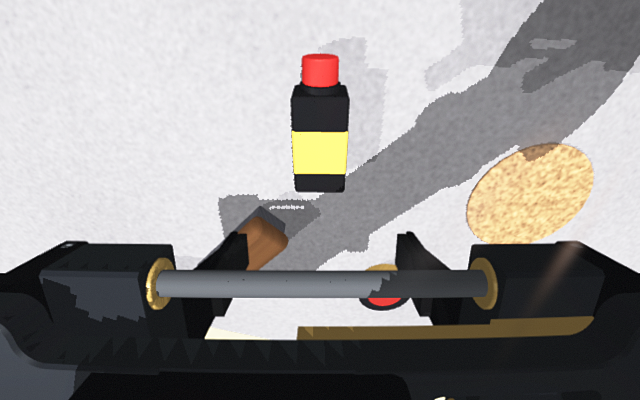

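```bash
python3 - <<'E'
from rep import *
i=env.camera_info("wrist");m=i["mount"]
i["orientation"]=Ro.from_matrix(R.as_matrix()@m[:3,:3]).as_euler("xyz",degrees=True);i["origin"]=p+R.apply(m[:3,3])
pic=np.load("w1.npz")["p"]
print([(r,pic[r,320].tolist()) for r in list(range(50,58))+list(range(80,100,2))+list(range(126,136,2))+list(range(170,196,2))])
b=np.array([np.cos(np.radians(200)),np.sin(np.radians(200))])
for nm,px,z in[("captop",(320,55),.032),("neckedge",(320,95),.044),("label1",(320,131),.044),("label2",(320,175),.044),("base",(320,191),.044),("base0",(320,191),0),("left",(292,150),.044),("right",(348,150),.044)]:
    P=cast(i,px,z)[0];print(nm,P.round(4),"along",(P[:2]@b).round(4),"lat",(P[0]*-b[1]+P[1]*b[0]).round(4))
P=np.array([.557,-.164]);print(P@b,P[0]*-b[1]+P[1]*b[0])
E
```

```text
3.65 [47.81, 3.47, -27.33, 109.57, -12.43, 54.18, 136.93]
[ 0.55202995 -0.1650617   0.18122444] [-179.97   18.02 -159.92]
[(50, [221, 220, 225]), (51, [223, 222, 228]), (52, [218, 207, 212]), (53, [206, 134, 136]), (54, [203, 43, 42]), (55, [207, 39, 37]), (56, [209, 44, 42]), (57, [210, 45, 44]), (80, [254, 84, 80]), (82, [254, 86, 82]), (84, [255, 84, 80]), (86, [255, 62, 58]), (88, [26, 33, 36]), (90, [44, 42, 47]), (92, [44, 42, 47]), (94, [47, 43, 49]), (96, [31, 30, 32]), (98, [41, 39, 43]), (126, [43, 43, 46]), (128, [45, 44, 49]), (130, [29, 30, 44]), (132, [255, 255, 114]), (134, [255, 255, 142]), (170, [255, 253, 138]), (172, [255, 255, 136]), (174, [74, 63, 46]), (176, [39, 40, 45]), (178, [40, 40, 44]), (180, [41, 41, 44]), (182, [40, 40, 44]), (184, [42, 41, 46]), (186, [41, 41, 44]), (188, [41, 39, 45]), (190, [35, 33, 38]), (192, [145, 145, 150]), (194, [240, 239, 242])]
captop [ 0.4786 -0.1932  0.032 ] along -0.3837 lat 0.3453
neckedge [ 0.5058 -0.1833  0.044 ] along -0.4126 lat 0.3453
label1 [ 0.5354 -0.1726  0.044 ] along -0.444 lat 0.3453
label2 [ 0.5775 -0.1574  0.044 ] along -0.4889 lat 0.3454
base [ 0.5948 -0.1511  0.044 ] along -0.5073 lat 0.3454
base0 [ 0.6218 -0.1415  0.    ] along -0.5359 lat 0.3457
left [ 0.5615 -0.1905  0.044 ] along -0.4625 lat 0.371
right [ 0.5438 -0.1422  0.044 ] along -0.4624 lat 0.3197
-0.46731748627234143 0.34461480964128643
```

```bash
cat > inv2.py <<'E'
from fk import *
from scipy.optimize import minimize
L,e=fit();print((e*1e3).round(1).max());al=np.radians(18);bt=np.array([np.cos(al),0,-np.sin(al)])
qg=np.array([48,4,-28,109,-12,54,137.]);qf=np.array([39,40,-17,116,-67,69,61.])
Pg=fk(qg,L)[0];Pf=fk(qf,L)[0]
rng=np.random.default_rng(0);res=[]
def obj(q):
    P,R=fk(q,L);return np.linalg.norm((q-qg)/80)+np.linalg.norm((q-qf)/80)+1.5*np.linalg.norm(P-Pg)+1.5*np.linalg.norm(P-Pf)
def con(q):
    P,R=fk(q,L);b=R.apply(bt);cam=P+R.apply([.1,0,-.15])
    return np.array([-b[2]-np.cos(np.radians(27)),P[2]-.35,cam[2]-.2,.85-np.hypot(*P[:2])])
for k in range(40):
    st=rng.uniform(LO+10,HI-10);st[:4]=rng.normal((qg+qf)[:4]/2,20)
    f=minimize(obj,np.clip(st,LO+7,HI-7),method="SLSQP",bounds=list(zip(LO+7,HI-7)),constraints=dict(type="ineq",fun=con),options=dict(maxiter=150))
    if con(f.x).min()>-1e-3:res.append((f.fun,f.x))
res.sort(key=lambda t:t[0])
for c,q in res[:12:2]:
    P,R=fk(q,L);print(round(c,2),q.round(0),P.round(2),"z",R.apply([0,0,1]).round(2),"b",R.apply(bt).round(2))
E
python3 inv2.py
python3 - <<'E'
from rep import *
a=np.radians(200);b=np.array([np.cos(a),np.sin(a),0]);mid=np.array([.5494,-.1675,.026])
w=[bpose(b,-Z,18,mid+.006*b+h*Z) for h in(.08,.02,0)]
steps(p,R,w)
E
```

```text
0.1
3.83 [ 39. -10. -27.  97. -33.  12. 117.] [ 0.79 -0.11  0.67] z [ 0.98 -0.1  -0.16] b [-0.45  0.07 -0.89]
3.83 [ 39. -10. -27.  97. -33.  12. 117.] [ 0.79 -0.11  0.67] z [ 0.98 -0.1  -0.16] b [-0.45  0.07 -0.89]
3.83 [ 39. -10. -27.  97. -33.  12. 117.] [ 0.79 -0.11  0.67] z [ 0.98 -0.1  -0.16] b [-0.45  0.07 -0.89]
3.83 [ 39. -10. -27.  97. -33.  12. 117.] [ 0.79 -0.11  0.67] z [ 0.98 -0.1  -0.16] b [-0.45  0.07 -0.89]
3.83 [ 39. -10. -27.  97. -33.  12. 117.] [ 0.79 -0.11  0.67] z [ 0.98 -0.1  -0.16] b [-0.45  0.07 -0.89]
3.83 [ 40. -10. -28.  97. -33.  12. 117.] [ 0.79 -0.11  0.67] z [ 0.98 -0.1  -0.16] b [-0.45  0.07 -0.89]
3.65 [47.81, 3.47, -27.33, 109.57, -12.43, 54.18, 136.93]
[ 0.55202995 -0.1650617   0.18122444] [-179.97   18.02 -159.92]
[0.321, -0.013, 0.737, -0.0, 0.0, 0.0]
[0.186, -0.0, 0.57, -0.0, 0.0, 0.0]
[0.062, -0.0, 0.19, -0.0, 0.0, 0.0]
end [ 0.5452 -0.169   0.0213] [-180.    18.  -159.9]
```

Call:
{"op": "jog_arm", "data": {"motion": [[[0.15,0,0.37,0,0,0,0],[0.32,-0.01,0.74,0,0,0,0],[0.32,-0.01,0.74,0,0,0,0],[0.32,-0.01,0.74,0,0,0,0]]]}}

```text
time_s: 4.05
tool_pos: [0.5458, -0.1678, 0.1013]
tool_rot: [-180.0, 18.0, -159.7]
force: [0.2, 0.3, 0.9]
grip_width: 0.0872
grasp_force: 0.0
```

Call:
{"op": "jog_arm", "data": {"motion": [[[0.06,0,0.18,0,0,0,0],[0.12,0,0.36,0,0,0,0],[0.18,0,0.54,0,0,0,0],[0.25,0,0.76,0,0,0,0],[0.25,0,0.76,0,0,0,0]]]}}

```text
time_s: 4.55
tool_pos: [0.5457, -0.1675, 0.0208]
tool_rot: [180.0, 18.0, -159.6]
force: [-0.3, -0.3, -0.3]
grip_width: 0.087
grasp_force: 0.0
```

Call:
{"op": "jog_arm", "data": {"motion": [[[0,0,0,0,0,0,0.2],[0,0,0,0,0,0,0.4],[0,0,0,0,0,0,0.8],[0,0,0,0,0,0,1],[0,0,0,0,0,0,1]]], "grip_force": 40}}

```text
time_s: 5.05
tool_pos: [0.5461, -0.1677, 0.0214]
tool_rot: [-179.9, 18.1, -159.5]
force: [-0.0, -0.0, 0.2]
grip_width: 0.0551
grasp_force: 0.0
```

Call:
{"op": "jog_arm", "data": {"motion": [[[0,0,0,0,0,0,1],[0,0,0,0,0,0,1],[0,0,0,0,0,0,1],[0,0,0,0,0,0,1]]]}}

```text
time_s: 5.45
tool_pos: [0.5462, -0.1679, 0.0213]
tool_rot: [-179.9, 18.1, -159.5]
force: [-1.2, -0.8, 5.6]
grip_width: 0.0499
grasp_force: 40.0
```

```bash
cat > path.py <<'E'
from rep import *
from fk import *
L,e=fit();al=np.radians(18);bt=np.array([np.cos(al),0,-np.sin(al)])
q0=np.array(o["qpos"])
def jpath(q0,q1,n,first=None):
    wp=[fk(q0+(q1-q0)*k/n,L) for k in range(1,n+1)]
    if first:wp=first+wp
    steps(p,R,wp)
    print([(w[0].round(2).tolist(),w[1].apply(bt).round(2).tolist()) for w in wp])
E
python3 - <<'E'
from path import *
print(o["grip_width"],o["grasp_force"])
up=p+.09*Z
qa,er=ik(up,R,L,q0);print(qa.round(),er)
jpath(qa,np.array([39,-10,-27,97,-33,12,117.]),8,[(up,R)])
E
```

```text
5.45 [46.2, 15.44, -26.59, 118.08, -8.81, 34.68, 138.38]
[ 0.5462428  -0.16792418  0.02132187] [-179.89   18.08 -159.53]
0.04990546997720974 39.95176657335833
[ 47.   8. -27. 114. -12.  46. 139.] 3.954607273205948e-06
[-0.279, -0.002, -0.856, 0.0, 0.0, 0.0]
[-0.622, -0.229, -0.324, 0.026, -0.038, 0.015]
[-0.663, -0.185, -0.318, 0.023, -0.04, 0.014]
[-0.698, -0.139, -0.309, 0.019, -0.041, 0.015]
[-0.728, -0.089, -0.302, 0.017, -0.043, 0.016]
[-0.755, -0.034, -0.29, 0.013, -0.044, 0.016]
[-0.775, 0.019, -0.279, 0.009, -0.044, 0.018]
[-0.788, 0.078, -0.268, 0.007, -0.044, 0.018]
[-0.795, 0.133, -0.257, 0.003, -0.045, 0.02]
end [ 0.7827 -0.1198  0.6752] [168.5  81.2 161.9]
[([0.55, -0.17, 0.11], [-0.94, -0.35, -0.0]), ([0.6, -0.17, 0.16], [-0.95, -0.29, -0.12]), ([0.65, -0.17, 0.22], [-0.94, -0.23, -0.25]), ([0.69, -0.17, 0.28], [-0.91, -0.17, -0.38]), ([0.73, -0.17, 0.35], [-0.85, -0.12, -0.51]), ([0.75, -0.16, 0.43], [-0.78, -0.07, -0.63]), ([0.77, -0.15, 0.51], [-0.68, -0.02, -0.73]), ([0.78, -0.14, 0.59], [-0.57, 0.03, -0.82]), ([0.78, -0.12, 0.68], [-0.44, 0.08, -0.89])]
```

Call:
{"op": "jog_arm", "data": {"motion": [[[-0.07,0,-0.21,0,0,0,1],[-0.14,0,-0.43,0,0,0,1],[-0.21,0,-0.64,0,0,0,1],[-0.28,0,-0.86,0,0,0,1],[-0.28,0,-0.86,0,0,0,1]]]}}

```text
time_s: 5.95
tool_pos: [0.5473, -0.1678, 0.1136]
tool_rot: [-179.7, 18.2, -159.5]
force: [-0.0, 0.3, -1.3]
grip_width: 0.0498
grasp_force: 40.0
```

Call:
{"op": "jog_arm", "data": {"motion": [[[-0.31,-0.115,-0.16,0.013,-0.019,0.008,1],[-0.62,-0.23,-0.32,0.026,-0.038,0.015,1],[-0.62,-0.23,-0.32,0.026,-0.038,0.015,1]]]}}

```text
time_s: 6.25
tool_pos: [0.6019, -0.1712, 0.1626]
tool_rot: [-176.1, 25.2, -162.1]
force: [0.2, 0.8, -1.2]
grip_width: 0.0501
grasp_force: 40.0
```

Call:
{"op": "jog_arm", "data": {"motion": [[[-0.33,-0.09,-0.16,0.012,-0.02,0.007,1],[-0.66,-0.18,-0.32,0.023,-0.04,0.014,1],[-0.66,-0.18,-0.32,0.023,-0.04,0.014,1]]]}}

```text
time_s: 6.55
tool_pos: [0.6495, -0.1721, 0.22]
tool_rot: [-173.0, 32.5, -164.1]
force: [0.7, -0.6, -1.6]
grip_width: 0.0493
grasp_force: 40.0
```

Call:
{"op": "jog_arm", "data": {"motion": [[[-0.35,-0.07,-0.15,0.01,-0.02,0.007,1],[-0.7,-0.14,-0.31,0.019,-0.041,0.015,1],[-0.7,-0.14,-0.31,0.019,-0.041,0.015,1]]]}}

```text
time_s: 6.85
tool_pos: [0.6919, -0.1707, 0.2847]
tool_rot: [-170.8, 40.1, -166.2]
force: [0.3, -0.4, -1.8]
grip_width: 0.0501
grasp_force: 40.0
```

Call:
{"op": "jog_arm", "data": {"motion": [[[-0.36,-0.045,-0.15,0.008,-0.021,0.008,1],[-0.73,-0.09,-0.3,0.017,-0.043,0.016,1],[-0.73,-0.09,-0.3,0.017,-0.043,0.016,1]]]}}

```text
time_s: 7.15
tool_pos: [0.7275, -0.1659, 0.3553]
tool_rot: [-169.2, 48.2, -168.2]
force: [0.2, 0.7, -0.7]
grip_width: 0.0496
grasp_force: 40.0
```

```bash
python3 - <<'E'
from path import *
print(o["grip_width"],o["grasp_force"],(e*1e3).round(1)[-6:])
jpath(q0,np.array([39,-10,-27,97,-33,12,117.]),4)
E
```

```text
7.15 [45.78, -0.63, -29.96, 105.19, -21.55, 28.67, 127.15]
[ 0.72747622 -0.16594189  0.35529503] [-169.15   48.2  -168.2 ]
0.04958181752174492 39.95618382235989 [-0. -0. -0.  0. -0.  0.]
[-0.739, -0.032, -0.303, 0.013, -0.043, 0.016]
[-0.761, 0.018, -0.296, 0.01, -0.044, 0.018]
[-0.778, 0.071, -0.288, 0.006, -0.045, 0.019]
[-0.789, 0.124, -0.279, 0.003, -0.045, 0.02]
end [ 0.7744 -0.1194  0.675 ] [167.9  81.2 161.4]
[([0.75, -0.16, 0.43], [-0.78, -0.07, -0.62]), ([0.77, -0.15, 0.51], [-0.68, -0.02, -0.73]), ([0.78, -0.13, 0.59], [-0.57, 0.03, -0.82]), ([0.77, -0.12, 0.67], [-0.44, 0.08, -0.89])]
```

Call:
{"op": "jog_arm", "data": {"motion": [[[-0.37,-0.015,-0.15,0.007,-0.021,0.008,1],[-0.74,-0.03,-0.3,0.013,-0.043,0.016,1],[-0.74,-0.03,-0.3,0.013,-0.043,0.016,1]]]}}

```text
time_s: 7.45
tool_pos: [0.7531, -0.1579, 0.4305]
tool_rot: [-168.5, 56.3, -170.4]
force: [0.3, -0.1, -1.5]
grip_width: 0.05
grasp_force: 40.0
```

Call:
{"op": "jog_arm", "data": {"motion": [[[-0.38,0.01,-0.15,0.005,-0.022,0.009,1],[-0.76,0.02,-0.3,0.01,-0.044,0.018,1],[-0.76,0.02,-0.3,0.01,-0.044,0.018,1]]]}}

```text
time_s: 7.75
tool_pos: [0.7695, -0.1471, 0.5101]
tool_rot: [-169.6, 64.7, -173.7]
force: [0.5, 0.6, -1.4]
grip_width: 0.0496
grasp_force: 40.0
```

Call:
{"op": "jog_arm", "data": {"motion": [[[-0.39,0.035,-0.145,0.003,-0.022,0.009,1],[-0.78,0.07,-0.29,0.006,-0.045,0.019,1],[-0.78,0.07,-0.29,0.006,-0.045,0.019,1]]]}}

```text
time_s: 8.05
tool_pos: [0.7767, -0.1343, 0.5925]
tool_rot: [-174.4, 73.3, 180.0]
force: [0.2, -0.2, -1.4]
grip_width: 0.0497
grasp_force: 40.0
```

Call:
{"op": "jog_arm", "data": {"motion": [[[-0.39,0.06,-0.14,0.002,-0.022,0.01,1],[-0.79,0.12,-0.28,0.003,-0.045,0.02,1],[-0.79,0.12,-0.28,0.003,-0.045,0.02,1]]]}}

```text
time_s: 8.35
tool_pos: [0.7738, -0.1197, 0.6762]
tool_rot: [168.2, 81.3, 161.7]
force: [-0.1, 1.2, -1.8]
grip_width: 0.05
grasp_force: 40.0
```

Call:
{"op": "jog_arm", "data": {"motion": [[[0,0,0,0,0,0,1],[0,0,0,0,0,0,1],[0,0,0,0,0,0,1],[0,0,0,0,0,0,1],[0,0,0,0,0,0,1]]]}}

```text
time_s: 8.85
tool_pos: [0.7741, -0.1212, 0.6734]
tool_rot: [167.6, 81.1, 161.0]
force: [-0.9, -0.1, -2.1]
grip_width: 0.0497
grasp_force: 40.0
```

Call:
{"op": "jog_arm", "data": {"motion": [[[0,0,0,0,0,0,1],[0,0,0,0,0,0,1],[0,0,0,0,0,0,1],[0,0,0,0,0,0,1],[0,0,0,0,0,0,1]]]}}

```text
time_s: 9.35
tool_pos: [0.774, -0.1208, 0.6746]
tool_rot: [167.5, 81.2, 160.9]
force: [0.2, 1.1, -2.1]
grip_width: 0.0496
grasp_force: 40.0
```

```bash
python3 - <<'E'
from path import *
pic,d=env.read_camera("scene");cv2.imwrite("pics/s2.png",pic[...,::-1])
print(o["grip_width"],o["grasp_force"],(e*1e3).round(1)[-6:],R.apply(bt))
hv=np.array([np.cos(np.radians(75)),np.sin(np.radians(75)),0])
P,S=bpose(Z,hv,18,np.array([.548,.0993,.004+.054+.1]))
qf,er=ik(P,S,L,np.array([39,30,-17,110,-67,75,61.]));print(qf.round(),er,P)
jpath(q0,qf,9)
E
```

```text
9.35 [42.71, -10.22, -29.92, 96.96, -36.74, 12.39, 120.12]
[ 0.77400422 -0.12075975  0.67457462] [167.52  81.17 160.91]
0.04956338988131229 39.955403718631715 [ 0. -0.  0.  0.  0. -0.] [-0.4415805   0.0822175  -0.89344667]
[ 38.  26. -17. 117. -68.  75.  50.] 4.875468136076359e-06 [0.54923076 0.10389325 0.15645492]
[1.055, -0.048, 0.242, -0.015, 0.061, 0.08]
[0.957, -0.187, 0.263, -0.01, 0.06, 0.08]
[0.841, -0.298, 0.272, -0.004, 0.06, 0.082]
[0.711, -0.38, 0.273, 0.0, 0.058, 0.083]
[0.578, -0.431, 0.259, 0.006, 0.057, 0.083]
[0.45, -0.45, 0.239, 0.008, 0.055, 0.084]
[0.33, -0.445, 0.208, 0.013, 0.053, 0.084]
[0.229, -0.418, 0.17, 0.015, 0.051, 0.083]
[0.15, -0.374, 0.126, 0.018, 0.05, 0.082]
end [0.5493 0.1039 0.1564] [-179.9  -72.    74.9]
[([0.78, -0.12, 0.57], [-0.58, 0.3, -0.76]), ([0.78, -0.11, 0.47], [-0.68, 0.48, -0.55]), ([0.76, -0.09, 0.38], [-0.75, 0.61, -0.28]), ([0.73, -0.06, 0.3], [-0.75, 0.66, 0.03]), ([0.7, -0.03, 0.24], [-0.69, 0.64, 0.33]), ([0.66, 0.01, 0.2], [-0.58, 0.55, 0.6]), ([0.62, 0.05, 0.17], [-0.41, 0.4, 0.82]), ([0.58, 0.08, 0.16], [-0.21, 0.21, 0.95]), ([0.55, 0.1, 0.16], [-0.0, -0.0, 1.0])]
```

View pics/s2.png

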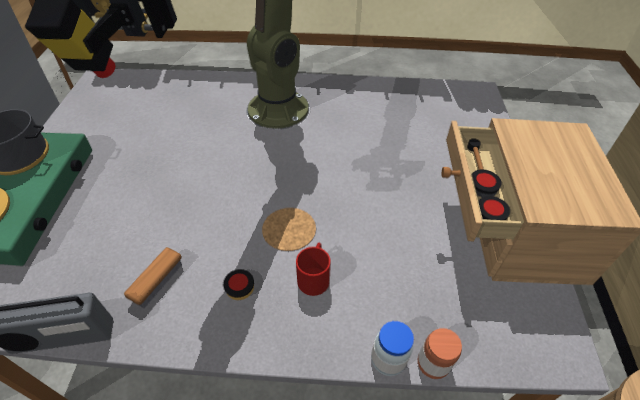

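```bash
python3 - <<'E'
from path import *
qf=np.array([38,26,-17,117,-68,75,50.])
hv=np.array([np.cos(np.radians(75)),np.sin(np.radians(75)),0])
P,S=bpose(Z,hv,18,np.array([.548,.0993,.158]));qf,er=ik(P,S,L,qf)
jpath(q0,qf,11)
E
```

```text
9.4 [42.71, -10.22, -29.92, 96.96, -36.74, 12.39, 120.12]
[ 0.7740099  -0.12072565  0.67456199] [167.52  81.17 160.91]
[0.866, -0.048, 0.21, -0.013, 0.05, 0.065]
[0.8, -0.143, 0.225, -0.009, 0.049, 0.066]
[0.724, -0.223, 0.232, -0.006, 0.05, 0.066]
[0.64, -0.286, 0.236, -0.002, 0.048, 0.068]
[0.551, -0.334, 0.231, 0.001, 0.047, 0.068]
[0.461, -0.364, 0.22, 0.005, 0.047, 0.068]
[0.374, -0.376, 0.207, 0.006, 0.045, 0.068]
[0.293, -0.375, 0.185, 0.009, 0.044, 0.069]
[0.22, -0.36, 0.162, 0.011, 0.042, 0.068]
[0.16, -0.337, 0.133, 0.013, 0.042, 0.068]
[0.109, -0.305, 0.102, 0.015, 0.04, 0.067]
end [0.5492 0.1039 0.1564] [179.8 -72.   75.2]
[([0.78, -0.12, 0.59], [-0.55, 0.26, -0.79]), ([0.78, -0.12, 0.5], [-0.65, 0.42, -0.63]), ([0.77, -0.1, 0.42], [-0.72, 0.55, -0.43]), ([0.75, -0.08, 0.36], [-0.75, 0.63, -0.19]), ([0.73, -0.06, 0.3], [-0.75, 0.66, 0.06]), ([0.7, -0.03, 0.25], [-0.7, 0.64, 0.3]), ([0.67, 0.0, 0.21], [-0.61, 0.58, 0.53]), ([0.64, 0.03, 0.18], [-0.49, 0.48, 0.73]), ([0.61, 0.06, 0.17], [-0.34, 0.34, 0.88]), ([0.58, 0.08, 0.16], [-0.18, 0.17, 0.97]), ([0.55, 0.1, 0.16], [-0.0, 0.0, 1.0])]
```

Call:
{"op": "jog_arm", "data": {"motion": [[[0.43,-0.02,0.1,-0.006,0.025,0.032,1],[0.87,-0.05,0.21,-0.013,0.05,0.065,1],[0.87,-0.05,0.21,-0.013,0.05,0.065,1]]]}}

```text
time_s: 9.7
tool_pos: [0.7811, -0.1262, 0.5773]
tool_rot: [141.6, 67.1, 136.5]
force: [0.6, -0.9, -4.1]
grip_width: 0.0499
grasp_force: 40.0
```

Call:
{"op": "jog_arm", "data": {"motion": [[[0.4,-0.07,0.11,-0.005,0.025,0.033,1],[0.8,-0.14,0.22,-0.009,0.049,0.066,1],[0.8,-0.14,0.22,-0.009,0.049,0.066,1]]]}}

```text
time_s: 10.0
tool_pos: [0.7783, -0.1185, 0.4966]
tool_rot: [134.7, 52.9, 130.6]
force: [0.6, -0.2, -3.4]
grip_width: 0.0498
grasp_force: 40.0
```

Call:
{"op": "jog_arm", "data": {"motion": [[[0.36,-0.11,0.12,-0.003,0.025,0.033,1],[0.72,-0.22,0.23,-0.006,0.05,0.066,1],[0.72,-0.22,0.23,-0.006,0.05,0.066,1]]]}}

```text
time_s: 10.3
tool_pos: [0.7678, -0.1042, 0.4221]
tool_rot: [131.9, 38.3, 128.2]
force: [-0.2, 0.0, -3.1]
grip_width: 0.0495
grasp_force: 40.0
```

Call:
{"op": "jog_arm", "data": {"motion": [[[0.32,-0.14,0.12,-0.001,0.024,0.034,1],[0.64,-0.29,0.24,-0.002,0.048,0.068,1],[0.64,-0.29,0.24,-0.002,0.048,0.068,1]]]}}

```text
time_s: 10.6
tool_pos: [0.7502, -0.0837, 0.3539]
tool_rot: [130.6, 23.5, 126.4]
force: [-0.4, -0.2, -2.1]
grip_width: 0.0494
grasp_force: 40.0
```

Call:
{"op": "jog_arm", "data": {"motion": [[[0.27,-0.16,0.11,0,0.024,0.034,1],[0.55,-0.33,0.23,0.001,0.047,0.068,1],[0.55,-0.33,0.23,0.001,0.047,0.068,1]]]}}

```text
time_s: 10.9
tool_pos: [0.7269, -0.058, 0.2961]
tool_rot: [130.3, 8.8, 124.8]
force: [0.2, -1.1, -2.7]
grip_width: 0.0496
grasp_force: 40.0
```

```bash
python3 - <<'E'
from path import *
print(o["grip_width"],o["grasp_force"],(e*1e3).round(1)[-6:])
hv=np.array([np.cos(np.radians(75)),np.sin(np.radians(75)),0])
P,S=bpose(Z,hv,18,np.array([.548,.0993,.158]));qf,er=ik(P,S,L,np.array([38,26,-17,117,-68,75,50.]))
jpath(q0,qf,6)
E
```

```text
10.9 [45.57, 6.79, -29.45, 105.9, -49.99, 40.13, 87.78]
[ 0.72690016 -0.05802475  0.29607828] [130.29   8.82 124.84]
0.04964714821989373 39.95612131431699 [ 0.  0.  0. -0.  0. -0.]
[0.464, -0.352, 0.21, 0.003, 0.047, 0.069]
[0.378, -0.369, 0.2, 0.006, 0.046, 0.068]
[0.297, -0.372, 0.183, 0.009, 0.044, 0.069]
[0.22, -0.361, 0.163, 0.011, 0.043, 0.068]
[0.153, -0.338, 0.137, 0.014, 0.04, 0.069]
[0.098, -0.306, 0.108, 0.015, 0.04, 0.067]
end [0.5492 0.1039 0.1565] [-180.  -72.   75.]
[([0.7, -0.03, 0.25], [-0.7, 0.65, 0.3]), ([0.67, 0.0, 0.21], [-0.62, 0.58, 0.53]), ([0.64, 0.03, 0.19], [-0.5, 0.47, 0.73]), ([0.61, 0.06, 0.17], [-0.35, 0.33, 0.88]), ([0.58, 0.08, 0.16], [-0.18, 0.17, 0.97]), ([0.55, 0.1, 0.16], [-0.0, 0.0, 1.0])]
```

Call:
{"op": "jog_arm", "data": {"motion": [[[0.23,-0.17,0.1,0.001,0.024,0.034,1],[0.46,-0.35,0.21,0.003,0.047,0.069,1],[0.46,-0.35,0.21,0.003,0.047,0.069,1]]]}}

```text
time_s: 11.2
tool_pos: [0.6993, -0.0295, 0.2498]
tool_rot: [130.8, -6.1, 123.2]
force: [0.1, -0.7, -2.7]
grip_width: 0.0496
grasp_force: 40.0
```

Call:
{"op": "jog_arm", "data": {"motion": [[[0.19,-0.18,0.1,0.003,0.023,0.034,1],[0.38,-0.37,0.2,0.006,0.046,0.068,1],[0.38,-0.37,0.2,0.006,0.046,0.068,1]]]}}

```text
time_s: 11.5
tool_pos: [0.6688, 0.001, 0.2131]
tool_rot: [132.3, -20.7, 121.3]
force: [-0.3, -0.7, -1.7]
grip_width: 0.0498
grasp_force: 40.0
```

Call:
{"op": "jog_arm", "data": {"motion": [[[0.15,-0.18,0.09,0.004,0.022,0.034,1],[0.3,-0.37,0.18,0.009,0.044,0.069,1],[0.3,-0.37,0.18,0.009,0.044,0.069,1]]]}}

```text
time_s: 11.8
tool_pos: [0.6372, 0.0312, 0.1871]
tool_rot: [135.4, -35.1, 118.0]
force: [-0.3, 0.1, -2.2]
grip_width: 0.0497
grasp_force: 40.0
```

Call:
{"op": "jog_arm", "data": {"motion": [[[0.11,-0.18,0.08,0.005,0.021,0.034,1],[0.22,-0.36,0.16,0.011,0.043,0.068,1],[0.22,-0.36,0.16,0.011,0.043,0.068,1]]]}}

```text
time_s: 12.1
tool_pos: [0.6062, 0.0589, 0.1699]
tool_rot: [141.0, -49.0, 112.7]
force: [-0.6, 0.7, -2.0]
grip_width: 0.05
grasp_force: 40.0
```

Call:
{"op": "jog_arm", "data": {"motion": [[[0.08,-0.17,0.07,0.007,0.02,0.034,1],[0.15,-0.34,0.14,0.014,0.04,0.069,1],[0.15,-0.34,0.14,0.014,0.04,0.069,1]]]}}

```text
time_s: 12.4
tool_pos: [0.5768, 0.0839, 0.1602]
tool_rot: [153.0, -61.9, 101.3]
force: [0.6, 1.2, -2.8]
grip_width: 0.0498
grasp_force: 40.0
```

Call:
{"op": "jog_arm", "data": {"motion": [[[0.05,-0.15,0.05,0.007,0.02,0.034,1],[0.1,-0.31,0.11,0.015,0.04,0.067,1],[0.1,-0.31,0.11,0.015,0.04,0.067,1],[0.1,-0.31,0.11,0.015,0.04,0.067,1]]]}}

```text
time_s: 12.8
tool_pos: [0.551, 0.1044, 0.1592]
tool_rot: [178.8, -72.0, 76.1]
force: [1.6, -0.4, -1.0]
grip_width: 0.0496
grasp_force: 40.0
```

```bash
python3 - <<'E'
from path import *
print(o["grip_width"],o["grasp_force"],R.apply(bt))
ii=env.camera_info("scene")
pic,d=env.read_camera("scene");np.savez("s3.npz",p=pic,d=d)
cr=cv2.resize(pic[100:300,180:420],None,fx=3,fy=3,interpolation=cv2.INTER_NEAREST);cv2.imwrite("pics/s3.png",cr[...,::-1])
E
```

```text
12.8 [47.55, 28.07, -28.2, 116.21, -64.23, 70.99, 47.72]
[0.55097346 0.10443193 0.15921745] [178.8  -72.    76.14]
0.0496122591591506 39.95581345399842 [-0.00628011  0.00159723  0.999979  ]
```

View pics/s3.png

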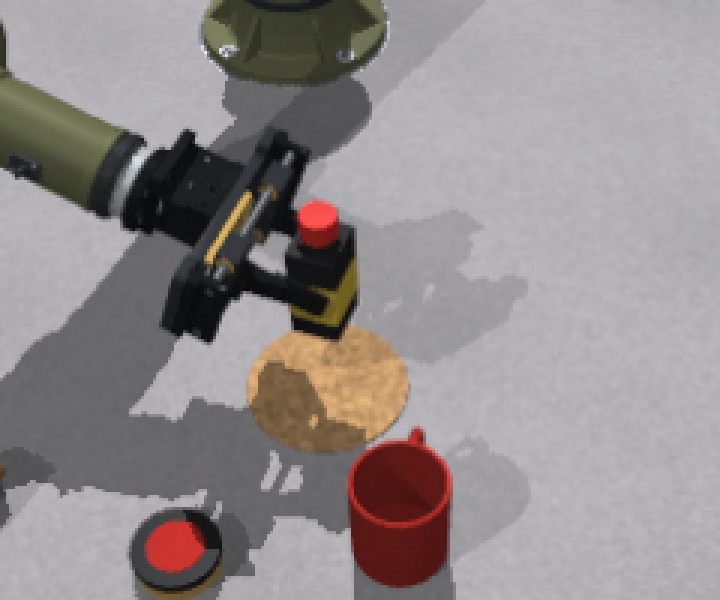

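```bash
python3 - <<'E'
from rep import *
ii=env.camera_info("scene");K=ii["camera_matrix"];W=Ro.from_euler("xyz",ii["orientation"],degrees=True)
def proj(P):
    c=W.inv().apply(P-ii["origin"]);s=c[:2]/c[2];s=s*(1+ii["k1"]*(s@s));return s*[K[0,0],K[1,1]]+K[:2,2]
al=np.radians(18);bt=np.array([np.cos(al),0,-np.sin(al)]);b=R.apply(bt);z=R.apply([0,0,1]);y=R.apply([0,1,0])
h=np.cross(y,b);h=h if h@z>0 else -h
mid=p-.005*z-.006*b+.004*h
crop=lambda P:((proj(P)-[180,100])*3).round(0)
print("mid",mid,"cap",crop(mid+.076*b))
for s in(1,-1):
  for t in(1,-1): print("base",s,t,crop(mid-.048*b+s*.025*y+t*.022*h),"shoulder",crop(mid+.048*b+s*.025*y+t*.022*h))
M=np.array([.548,.0993])
tgt=bpose(b,h,18,np.r_[M,0]-.004*h*[1,1,0]);print(tgt[0],p, "dxy",tgt[0][:2]-p[:2])
hv=np.array([np.cos(np.radians(76)),np.sin(np.radians(76)),0])
_,S=bpose(Z,hv,18,Z*0)
q=np.r_[tgt[0][:2],0]
steps(p,R,[(q+.10*Z,S),(q+.066*Z,S),(q+.0585*Z,S)])
E
```

```text
12.85 [47.55, 28.06, -28.2, 116.2, -64.24, 71.02, 47.68]
[0.5509702  0.1044825  0.15950312] [178.87 -72.02  76.08]
mid [0.55080153 0.1037479  0.15504794] cap [317. 210.]
base 1 1 [338. 341.] shoulder [333. 263.]
base 1 -1 [290. 328.] shoulder [281. 250.]
base -1 1 [358. 299.] shoulder [355. 220.]
base -1 -1 [311. 287.] shoulder [305. 208.]
[ 0.54820464  0.10002783 -0.00154286] [0.5509702  0.1044825  0.15950312] dxy [-0.00276556 -0.00445466]
[-0.581, -0.019, 0.136, 0.006, -0.0, 0.0]
[-0.324, 0.0, 0.105, -0.0, -0.0, 0.0]
[-0.071, 0.0, 0.023, -0.0, -0.0, 0.0]
end [0.5482 0.1    0.0585] [180.  -72.   76.1]
```

The crop shows the bottle upright over the mat: base corner at about (338,340) and cap at about (319,213). Both match the prediction, so nothing has slipped.

Call:
{"op": "jog_arm", "data": {"motion": [[[-0.15,0,0.03,0.001,0,0,1],[-0.3,-0.01,0.07,0.003,0,0,1],[-0.45,-0.015,0.1,0.005,0,0,1],[-0.58,-0.02,0.136,0.006,0,0,1],[-0.58,-0.02,0.136,0.006,0,0,1]]]}}

```text
time_s: 13.35
tool_pos: [0.546, 0.1009, 0.0981]
tool_rot: [-178.8, -72.1, 74.9]
force: [-0.3, 0.1, -1.4]
grip_width: 0.0499
grasp_force: 40.0
```

Call:
{"op": "jog_arm", "data": {"motion": [[[-0.08,0,0.026,0,0,0,1],[-0.16,0,0.053,0,0,0,1],[-0.24,0,0.08,0,0,0,1],[-0.32,0,0.105,0,0,0,1],[-0.32,0,0.105,0,0,0,1]]]}}

```text
time_s: 13.85
tool_pos: [0.5447, 0.102, 0.0642]
tool_rot: [-178.2, -72.2, 74.4]
force: [-0.8, -0.5, -3.0]
grip_width: 0.0493
grasp_force: 40.0
```

Call:
{"op": "jog_arm", "data": {"motion": [[[0,0,0,0,0,0,1],[0,0,0,0,0,0,1],[0,0,0,0,0,0,1]]]}}

```text
time_s: 14.15
tool_pos: [0.5454, 0.1019, 0.0658]
tool_rot: [-178.6, -72.2, 74.8]
force: [0.3, -0.7, -1.6]
grip_width: 0.0497
grasp_force: 40.0
```

```bash
python3 - <<'E'
from rep import *
print(o["force"],o["wrist_torque"],o["grasp_force"])
hv=np.array([np.cos(np.radians(76)),np.sin(np.radians(76)),0]);_,S=bpose(Z,hv,18,Z*0)
q=np.array([.5482,.100,0])
steps(p,R,[(q+.060*Z,S),(q+.0575*Z,S),(q+.0565*Z,S)])
E
```

```text
14.15 [46.05, 39.49, -25.92, 115.01, -61.87, 66.84, 55.41]
[0.5453953  0.10188958 0.06576664] [-178.63  -72.23   74.81]
[ 0.2601581  -0.67103038 -1.57850064] [-1.42751985  0.2790778   0.03989094] 39.955644495785236
[-0.058, 0.032, 0.006, -0.001, -0.001, -0.002]
[-0.024, 0.0, 0.008, -0.0, -0.0, -0.0]
[-0.01, 0.0, 0.003, -0.0, -0.0, -0.0]
end [0.5482 0.1    0.0565] [-179.9  -72.1   76. ]
```

Call:
{"op": "jog_arm", "data": {"motion": [[[-0.02,0,0.006,0,0,0,1],[-0.04,0,0.013,0,0,0,1],[-0.06,0,0.02,0,0,0,1],[-0.075,0,0.025,0,0,0,1],[-0.075,0,0.025,0,0,0,1]]]}}

```text
time_s: 14.65
tool_pos: [0.5452, 0.1021, 0.0581]
tool_rot: [-178.5, -72.3, 74.7]
force: [-1.4, -1.8, 2.3]
grip_width: 0.0501
grasp_force: 40.0
```

Call:
{"op": "jog_arm", "data": {"motion": [[[-0.005,0,0.002,0,0,0,1],[-0.01,0,0.003,0,0,0,1],[-0.01,0,0.003,0,0,0,1]]]}}

```text
time_s: 14.95
tool_pos: [0.5452, 0.1021, 0.0581]
tool_rot: [-178.6, -72.4, 74.9]
force: [-4.0, -2.8, 7.3]
grip_width: 0.05
grasp_force: 40.0
```

Call:
{"op": "jog_arm", "data": {"motion": [[[0,0,0,0,0,0,1],[0,0,0,0,0,0,1],[0,0,0,0,0,0,1]]], "grip_force": 6}}

```text
time_s: 15.25
tool_pos: [0.545, 0.1025, 0.0576]
tool_rot: [-178.5, -72.4, 74.8]
force: [-2.6, -2.7, 5.6]
grip_width: 0.0502
grasp_force: 6.0
```

Call:
{"op": "jog_arm", "data": {"motion": [[[0,0,0,0,0,0,0.4],[0,0,0,0,0,0,0.35],[0,0,0,0,0,0,0.3],[0,0,0,0,0,0,0.2],[0,0,0,0,0,0,0.1]]]}}

```text
time_s: 15.75
tool_pos: [0.5453, 0.1019, 0.0564]
tool_rot: [-178.5, -72.2, 74.7]
force: [0.2, -0.6, -0.7]
grip_width: 0.0695
grasp_force: 0.0
```

Call:
{"op": "jog_arm", "data": {"motion": [[[0,0,0,0,0,0,0],[0,0,0,0,0,0,0],[0,0,0,0,0,0,0],[0,0,0,0,0,0,0]]]}}

```text
time_s: 16.15
tool_pos: [0.5452, 0.102, 0.0565]
tool_rot: [-178.5, -72.2, 74.7]
force: [0.4, -0.0, 0.3]
grip_width: 0.0865
grasp_force: 0.0
```

```bash
python3 - <<'E'
from rep import *
print(o["force"],o["grip_width"])
pic,d=env.read_camera("scene")
cr=cv2.resize(pic[100:300,180:420],None,fx=3,fy=3,interpolation=cv2.INTER_NEAREST);cv2.imwrite("pics/s4.png",cr[...,::-1])
E
```

```text
16.15 [45.9, 40.6, -25.71, 114.85, -61.78, 66.36, 56.19]
[0.54519578 0.10198341 0.05652082] [-178.53  -72.23   74.71]
[ 0.39518598 -0.00077418  0.25161095] 0.08653831515741787
```

View pics/s4.png

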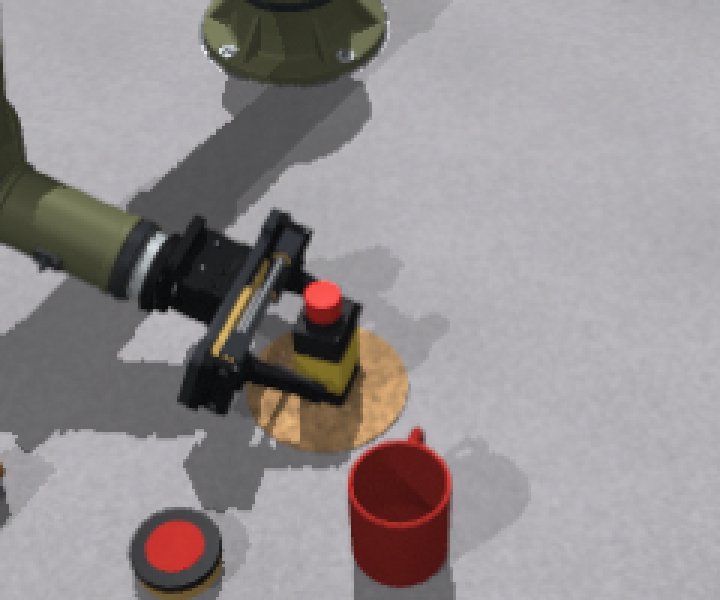

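The bottle stands upright on the mat, cap at (322,300), and the fingers are open. I'll back straight out.

Call:
{"op": "jog_arm", "data": {"motion": [[[0,0,-0.2,0,0,0,0],[0,0,-0.4,0,0,0,0],[0,0,-0.6,0,0,0,0],[0,0,-0.8,0,0,0,0],[0,0,-1,0,0,0,0]]]}}

```text
time_s: 16.7
tool_pos: [0.5223, 0.0088, 0.0873]
tool_rot: [-178.5, -72.2, 74.7]
force: [0.1, 0.4, -0.2]
grip_width: 0.087
grasp_force: 0.0
```

Call:
{"op": "jog_arm", "data": {"motion": [[[0,0,-0.25,0,0,0,0],[0,0,-0.5,0,0,0,0],[0,0,-0.5,0,0,0,0],[0,0,-0.5,0,0,0,0]]]}}

```text
time_s: 17.1
tool_pos: [0.5114, -0.037, 0.1022]
tool_rot: [-178.6, -72.2, 74.7]
force: [-0.7, 0.6, -0.3]
grip_width: 0.0868
grasp_force: 0.0
```

```bash
python3 - <<'E'
from rep import *
pic,d=env.read_camera("scene");cv2.imwrite("pics/s5.png",pic[...,::-1]);print(o["force"])
i=env.camera_info("scene");h=cv2.cvtColor(pic,cv2.COLOR_RGB2HSV);H,s,v=[h[...,k].astype(int) for k in range(3)]
c,cp=comp(((H<6)|(H>172))&(s>130)&(v>80),(287,200));print(c,cast(i,c,.12))
E
```

```text
17.1 [54.28, 37.13, -19.59, 109.11, -52.71, 81.0, 52.48]
[ 0.51135962 -0.03696535  0.10221811] [-178.57  -72.21   74.71]
[-0.71407191  0.58814961 -0.29159867]
[287.375 200.5  ] [[0.54917896 0.10224442 0.12      ]]
```

View pics/s5.png

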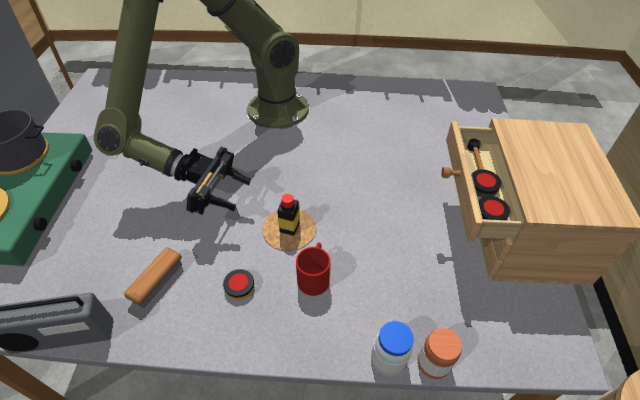

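The bottle is standing near the mat's centre (cap at (287,200), about (0.549, 0.102) m). The arm is clear and the mug, brush and tin haven't moved.

```bash
python3 -c "
from cell import env
print(env.sign_off())"
```

```text
the job is handed in; nothing more can be done
None
```

I held the bottle upside down for about a second, stood it cap up near the centre of the cork mat, let go, and handed the job in after about 17 s; the mug, brush and tin look unmoved, and the hand-in gave no verdict.

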